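Let the walnut out of the nut dispenser

ROBOT

A 6-joint arm with a two-finger parallel gripper is mounted at the origin on the work surface. World frame = base frame: x ahead of the robot, y to its left, z up, the work surface at z = 0. Lengths are in m, angles in rad, forces in N, time in s.
With the tool pointing down it reaches from about 0.35 to 0.725 m from the base axis. Payload 6 kg.
Tool frame: the origin (TCP) lies on the centre line of the jaws, within the pads' length; the fingertips stand 19 mm ahead of it and the grasp point (between the pads) is the TCP; y points along the fingers, z is the direction in which the jaws open and shut, and the axes are right-handed (so a half turn about y gives the same grasp; the last joint's range is limited). The gripper opens to 85 mm and grips with 20 to 120 N. Pads are 22 mm wide; open, the fingers measure 114 mm over their backs; the gripper's body (76 mm by 85 mm) begins 54 mm behind the grasp point. The pads swing forward as they close: fully open they stand 13 mm farther back than shut.
Start: joints at [-0.767, 0.04, 0.085, 0, -1.615, -0.334], TCP at [0.272, -0.535, 0.25] pointing down, gripper open.
Joint ranges: [-2.56, 2.56], [-1.29, 2.01], [-1.08, 1.49], [-3.29, 1.98], [-2.81, -0.18], [-2.99, 2.99]. Speed limits (rad/s): [2.57, 2.57, 3.01, 3.14, 3.14, 3.14].

INTERFACE

Orientations are given as a unit quaternion [w, x, y, z].
In Python, from cell import * gives the robot as it stands. Calls block until the motion is done:
- movep(position, orientation): joint-space move of the TCP to a pose.
- movel(position, vel=0.15, attitude=None, contact_N=None): straight line of the TCP; attitude=None keeps the orientation; vel is the mean speed in m/s. With contact_N (N) it stops when the force on the tool has changed by that much, and returns True; else False.
- move_joints(angles): joint-space move.
- move_gripper(opening): finger opening in m; the grip force is fixed at half the most; returns when the fingers have stopped.
- sleep(seconds).
- ik(position, orientation): joint angles nearest the present ones, or None.
- read_state(): the state.
- read_camera(name): name is "side" or "top" or "wrist"; returns (picture, depth): 420x560x3 uint8, red, green, blue; 420x560 float32, m along the optical axis (not along the pixel's ray), 0 where there is no reading.
- calibration(name): a dict with "intrinsics" (3x3 intrinsics, pixels), "extrinsics" (4x4, takes a point from world to camera coordinates). Camera axes: x right, y down, z forward; pixel columns grow to the right and rows downward; lengths in m; the calibration is good to about 2 mm. A picture is of the moment at which its call begins: read the wrist's pose just before it. calibration takes no time and is no camera call; for the wrist camera it gives the pose at the moment of the call.
A pose or a line that the arm cannot do raises IKError and nothing moves.
- finish_job(): hands the job in, once; it reports no verdict.
The state is a dict: "time_s": time; "joint_pos": joint angles; "joint_vel": joint speeds; "joint_torque": joint torques, N m; "eef_pos": TCP position; "eef_rot": TCP orientation; "force": force on the tool from outside, world axes, zero at the start; "ft_torque": the same for the moment, N m; "grip_width": finger opening in m.
Only numpy, scipy, OpenCV 4.12 (cv2) and the standard library are available. Lean on these libraries where they do the work, as an engineer would, in place of code of your own. Each camera call takes 0.05 s, during which the arm holds its last target.

TASK

Push the catch tray sideways all the way to its stop so that it stands under the chute that holds the walnut (the larger nut), then press down that chute's lever so its gate lifts and the walnut rolls into the tray, and let the lever come back up so the gate shuts. Do it only by pushing and pressing: do not touch or lift either nut, do not press the other lever, keep the hazelnut behind its gate, and leave the things standing around where they are.

Things in the scene. Friction and masses are not known exactly. Their poses are not given: they have to be found in the camera images.
- dispenser: Wood and steel two-lane nut dispenser, fixed. Origin: on the shelf surface, below the lever pivots. +x is the way the nuts roll (roughly to the robot's left, world +y), +y to the near lane (roughly towards the robot), z up. Base board 385 x 176 x 12 mm, x = -145 to 240 mm. Two steel rocking levers pivot at x = 0, z = 125 mm: paddle at -x end, gate plate at x = 90 mm. Top of posts 136 mm; a lifted gate 170 mm.
- outlet_near (a point): Middle of the floor edge at the outlet of the near chute, at (140, +38, 60) mm in the dispenser's axes. Chute: open-topped, 34 mm wide inside, from x = -20 to 140 mm, sloping down 10 degrees to here, floor 88 mm high at its upper end. The gate stops the nut 50 mm before the outlet. Axes as the dispenser's.
- outlet_far (a point): The same for the far chute, at (140, -38, 60) mm in the dispenser's axes.
- lever_near (a joint): Rocking lever of the near (+y) chute, rad: 0 at rest, gate shut; grows as its paddle is pressed down, to its stop at 0.40. The walnut passes freely from about 0.28. Sprung: needs about 1.5 N at the paddle to start and 4 N at the stop, and returns to 0 by itself when let go.
- lever_far (a joint): Rocking lever of the far (-y) chute, the same.
- pad_near (a point): Centre of the top of the near lever's paddle, a steel plate 40 x 40 mm, 6 mm thick, at rest level at (-108, +50, +129) mm in the dispenser's axes, nothing beneath it but the base board. It goes down on an arc about the pivot: 42 mm lower at the stop.
- pad_far (a point): The same on the far lever's paddle, at rest at (-108, -50, +129) mm in the dispenser's axes.
- catch_tray (a joint): Position of the catch tray along the dispenser's y, m: slides between stops at -0.038 (under the far chute) and +0.038 (under the near chute); starts near 0, under neither. Slides with about 1.2 N of friction and stays where it is left.
- tray_floor (a point): Centre of the catch tray's inner floor, 17 mm above the shelf, at x = 187 mm in the dispenser's axes. Open white tray, 86 mm (dispenser x) x 72 mm (dispenser y) x 40 mm high, walls 4 mm, rim 53 mm above the shelf; it only slides, and cannot be lifted off. The base board beside it is 12 mm high. Axes as the dispenser's.
- walnut: Larger nut, a ball 30 mm in diameter with a raised seam around it, loose, about 12 g. Origin at its centre. Rests behind the gate of one of the chutes, about 73 mm along the dispenser's x; either chute.
- hazelnut: Smaller nut, a smooth ball 18 mm in diameter, loose, about 10 g. Origin at its centre. Rests behind the gate of the other chute.
- butter_dish: White ceramic butter dish with its cover on, 150 x 95 mm, 86 mm high, beyond the dispenser. Origin under its centre. Leave alone.
- cruet: Empty glass cruet, 64 mm wide, 128 mm high, past one end of the dispenser (it and the grinder change places). Origin under its centre. Leave alone.
- grinder: Steel spice grinder, 50 mm wide, 132 mm high, past the other end of the dispenser. Origin under its centre. Leave alone.
- clip: Navy plastic clip lying flat, 70 x 14 x 13 mm, past the paddle end of the dispenser. Origin under its centre. Leave alone.
Mind the look-alikes: they are no part of the job. What is shaped like the walnut but blue or yellow is not meant.

How it is judged:
By the outcome, as a careful person would: the job done as asked, in the order asked, and still so for the second after the job is handed in, with the robot touching nothing.
It also fails if it takes over 43 s, if anything falls off the work surface, if the arm or the gripper's body presses on something with over 40 N, if the wrist force passes 120 N, or if a joint passes its speed limit or range.

## Working session

There is one attempt and no reset: what is moved stays moved. The work goes in short steps, each a Python script; the robot and the scene stay as the last script left them, time stands still between calls to the robot, and variables do not carry over. Pictures are saved under pics/ and viewed, and the job is handed in when it is done.

```bash
mkdir -p pics; ls
python3 - <<'E'
from cell import *
import cv2,numpy as np
s=read_state();print(s['time_s'],s['eef_pos'],s['eef_rot'],s['grip_width'])
for n in ("top","side"):
    p,d=read_camera(n);cv2.imwrite(f"pics/{n}0.png",p[...,::-1]);np.savez(f"{n}0.npz",p=p,d=d)
    c=calibration(n);print(n,np.round(c["intrinsics"],1).tolist(),np.round(c["extrinsics"],4).tolist())
E
```

```text
pics
0.0 [ 0.27155876 -0.53467489  0.24921504] [ 0.68832788 -0.68704703 -0.16437682  0.16477671] 0.08543082096803002
top [[476.6, 0.0, 276.0], [0.0, 476.6, 217.9], [0.0, 0.0, 1.0]] [[-0.0207, -0.9996, -0.0191, 0.0367], [-0.9977, 0.0219, -0.0635, 0.6359], [0.0639, 0.0178, -0.9978, 1.1945], [0.0, 0.0, 0.0, 1.0]]
side [[506.6, 0.0, 282.6], [0.0, 506.6, 203.2], [0.0, 0.0, 1.0]] [[0.9859, -0.1663, 0.0184, -0.6153], [-0.1129, -0.7425, -0.6602, 0.1379], [0.1234, 0.6488, -0.7509, 1.0048], [0.0, 0.0, 0.0, 1.0]]
```

View pics/top0.png

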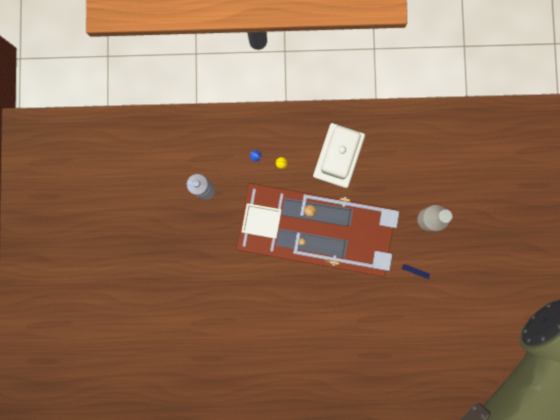

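View pics/side0.png

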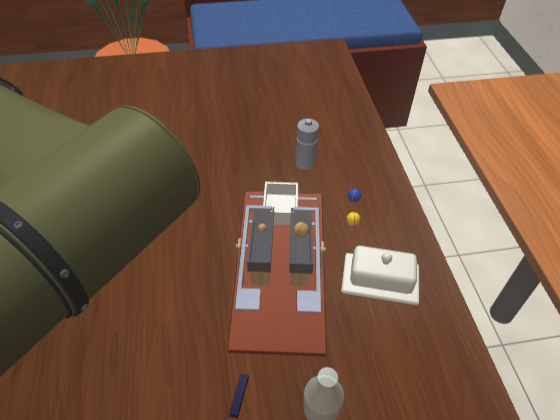

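Both pictures show the larger brown ball in the far chute (top 309,211; side 301,229) and the smaller one in the near chute (top 302,242; side 262,228). Blue (255,156) and yellow (281,163) balls in the top view are decoys. I'll check a close crop and measure the dispenser.

```bash
cat > h.py <<'E'
import numpy as np,cv2
from cell import *
def ray(n,uv,z):
    c=calibration(n);K=np.array(c["intrinsics"]);T=np.array(c["extrinsics"]);R=T[:3,:3];t=T[:3,3]
    o=-R.T@t;d=R.T@np.linalg.solve(K,[uv[0],uv[1],1.]);return o+d*(z-o[2])/d[2]
def proj(n,P):
    c=calibration(n);K=np.array(c["intrinsics"]);T=np.array(c["extrinsics"]);q=T[:3,:3]@P+T[:3,3];q=K@q;return q[:2]/q[2]
E
python3 - <<'E'
from h import *
a=np.load("top0.npz")['p'];b=np.load("side0.npz")['p']
ca=cv2.resize(a[175:285,225:410],None,fx=4,fy=4,interpolation=2)[...,::-1]
cb=cv2.resize(b[175:355,225:335],None,fx=3.3,fy=3.3,interpolation=2)[...,::-1]
cv2.imwrite("pics/ca.png",ca);cv2.imwrite("pics/cb.png",cb)
i=a.astype(int);hsv=cv2.cvtColor(a,cv2.COLOR_RGB2HSV)
roi=np.zeros(a.shape[:2],bool);roi[180:280,232:402]=1
print("board px",a[230,365],"wood",a[300,300],"paddle",a[218,389],"tray",a[222,262])
m={'white':roi&(hsv[...,1]<40)&(hsv[...,2]>190),'paddle':roi&(i[...,2]>i[...,0]+8)&(i[...,2]>150)}
for k,mm in m.items():
    mm=cv2.morphologyEx(mm.astype(np.uint8),cv2.MORPH_OPEN,np.ones((5,5)))
    n,l,s,c=cv2.connectedComponentsWithStats(mm)
    for j in range(1,n):
        if s[j,4]>40:
            r=cv2.minAreaRect(np.argwhere(l==j)[:,::-1].astype(np.float32));print(k,s[j],c[j],r)
            z=.053 if k=='white' else .129
            print("  world",ray("top",c[j],z).round(4))
red=(roi&(hsv[...,1]>150)&(i[...,0]>85)&(i[...,1]<50)).astype(np.uint8)
cs=max(cv2.findContours(cv2.morphologyEx(red,cv2.MORPH_OPEN,np.ones((3,3))),0,2)[0],key=cv2.contourArea)
print(cv2.minAreaRect(cs))
hull=np.vstack([c for c in cv2.findContours(red,0,2)[0] if cv2.contourArea(c)>15])
bx=cv2.boxPoints(cv2.minAreaRect(hull));print(bx,[ray("top",p,.012).round(4)[:2].tolist() for p in bx])
E
```

```text
board px [147  71  49] wood [126  79  51] paddle [195 199 209] tray [242 241 233]
white [337 180  11   7  68] [342.39705882 182.64705882] ((342.0, 183.0), (6.0, 10.0), 90.0)
  world [ 0.7186 -0.1443  0.053 ]
white [243 205  38  32 938] [261.99680171 220.73347548] ((261.33782958984375, 220.47296142578125), (34.68818664550781, 28.76982307434082), 9.462322235107422)
  world [0.6281 0.0575 0.053 ]
white [381 210  17  17 242] [388.81818182 217.76859504] ((388.7027282714844, 217.78378295898438), (15.782302856445312, 15.45350456237793), 9.462321281433105)
  world [ 0.6286 -0.2561  0.053 ]
white [374 252  16  17 240] [381.47916667 260.27916667] ((381.5, 260.0), (16.0, 15.0), 90.0)
  world [ 0.5244 -0.2344  0.053 ]
paddle [381 210  16  16 229] [388.55895197 217.73799127] ((388.5, 217.5), (15.0, 15.0), 90.0)
  world [ 0.6242 -0.2389  0.129 ]
paddle [374 253  16  16 234] [381.56410256 260.48717949] ((381.5, 260.5), (15.0, 15.0), 90.0)
  world [ 0.5261 -0.2194  0.129 ]Traceback (most recent call last):
  File "<stdin>", line 19, in <module>
ValueError: max() iterable argument is empty
```

View pics/ca.png

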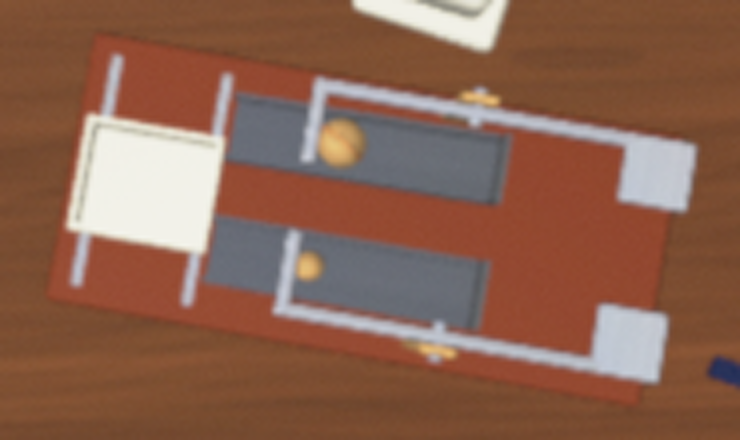

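View pics/cb.png

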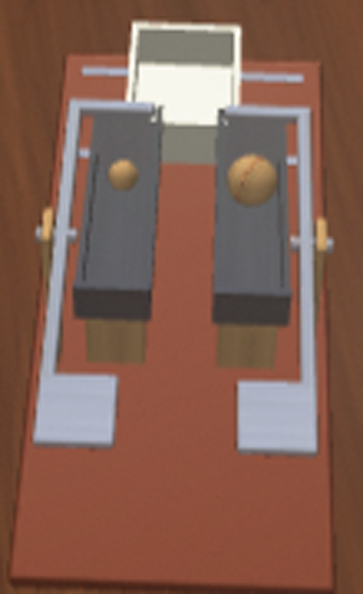

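The crops confirm the choice. The seamed, larger ball is in the far chute (309,211), and the smooth small one is in the near chute (302,242). Next I'll check the dispenser frame from the paddles against the board corners, the tray and the nuts.

```bash
cat >> h.py <<'E'
pf=np.array([.6242,-.2389]);pn=np.array([.5261,-.2194])
yd=(pn-pf)/np.linalg.norm(pn-pf);xd=np.array([yd[1],-yd[0]]);O=(pf+pn)/2+.108*xd
def D(x,y,z): return np.r_[O+x*xd+y*yd,z]
def inv(p): return np.array([(p[:2]-O)@xd,(p[:2]-O)@yd])
E
python3 - <<'E'
from h import *
from scipy.spatial.transform import Rotation as Ro
print(O,xd,yd)
a=np.load("top0.npz")['p'];b=np.load("side0.npz")['p']
for n,im in(("top",a),("side",b)):
    im=im.copy()
    for P in [(-.145,.088,.012),(-.145,-.088,.012),(.24,.088,.012),(.24,-.088,.012),(.14,.038,.06),(.14,-.038,.06),(-.108,-.05,.129),(-.108,.05,.129),(.187,0,.053)]:
        u=proj(n,D(*P));cv2.circle(im,tuple(int(round(v*8)) for v in u),8,(0,255,0),-1,shift=3)
    c=im[170:290,180:460] if n=="top" else im[110:400,200:400]
    cv2.imwrite(f"pics/{n}chk.png",cv2.resize(c,None,fx=2.7 if n=="top" else 2,fy=2.7 if n=="top" else 2,interpolation=2)[...,::-1])
for nm,u,z in(("grinder",(200,180),.132),("cruet",(445,216),.128),("wal",(309,211),.09),("haz",(302,242),.085),("tray",(262,220.7),.05)):
    p=ray("top",u,z);print(nm,p.round(3),inv(p).round(3))
q=read_state()['eef_rot'];R=Ro.from_quat(np.r_[q[1:],q[0]]).as_matrix();print(R.round(2))
for s in(1,-1):
  Z=np.r_[s*xd,0];Y=np.array([0,0,-1.]);X=np.cross(Y,Z);qq=Ro.from_matrix(np.c_[X,Y,Z]).as_quat();qq=np.r_[qq[3],qq[:3]]
  for P in[(.187,.085,.25),(.187,.085,.051),(.187,.005,.051),(-.108,-.05,.2),(-.108,-.05,.11)]:
    try:print(s,P,D(*P).round(3),None if ik(D(*P),qq) is None else np.round(ik(D(*P),qq),2))
    except Exception as e:print(s,P,e)
  print(qq.tolist())
E
```

```text
[ 0.59620594 -0.12322244] [0.19496238 0.98081072] [-0.98081072  0.19496238]
grinder [0.722 0.197 0.132] [ 0.338 -0.061]
cruet [ 0.625 -0.369  0.128] [-0.235 -0.077]
wal [ 0.647 -0.058  0.09 ] [ 0.074 -0.037]
haz [ 0.573 -0.039  0.085] [0.078 0.039]
tray [0.628 0.058 0.05 ] [0.184 0.004]
[[ 0.89 -0.   -0.45]
 [ 0.45  0.    0.89]
 [-0.   -1.    0.  ]]
1 (0.187, 0.085, 0.25) [0.549 0.077 0.25 ] [ 0.5  -0.08 -0.03  0.   -1.62 -2.27]
1 (0.187, 0.085, 0.051) [0.549 0.077 0.051] [ 0.5  -0.01 -0.33  0.   -1.25 -2.27]
1 (0.187, 0.005, 0.051) [0.628 0.061 0.051] [ 0.41  0.19 -0.12  0.   -1.26 -2.18]
1 (-0.108, -0.05, 0.2) [ 0.624 -0.239  0.2  ] [-0.07  0.22  0.19  0.   -1.54 -1.7 ]
1 (-0.108, -0.05, 0.11) [ 0.624 -0.239  0.11 ] [-0.07  0.25  0.06  0.   -1.38 -1.7 ]
[-0.7037063879549265, 0.7037063879549265, -0.06926268513009314, 0.06926268513009314]
-1 (0.187, 0.085, 0.25) [0.549 0.077 0.25 ] [ 0.5  -0.08 -0.03  0.   -1.62  0.87]
-1 (0.187, 0.085, 0.051) [0.549 0.077 0.051] [ 0.5  -0.01 -0.33  0.   -1.25  0.87]
-1 (0.187, 0.005, 0.051) [0.628 0.061 0.051] [ 0.41  0.19 -0.12  0.   -1.26  0.96]
-1 (-0.108, -0.05, 0.2) [ 0.624 -0.239  0.2  ] [-0.07  0.22  0.19  0.   -1.54  1.44]
-1 (-0.108, -0.05, 0.11) [ 0.624 -0.239  0.11 ] [-0.07  0.25  0.06  0.   -1.38  1.44]
[-0.06926268513009314, 0.06926268513009314, 0.7037063879549265, -0.7037063879549265]
```

View pics/topchk.png

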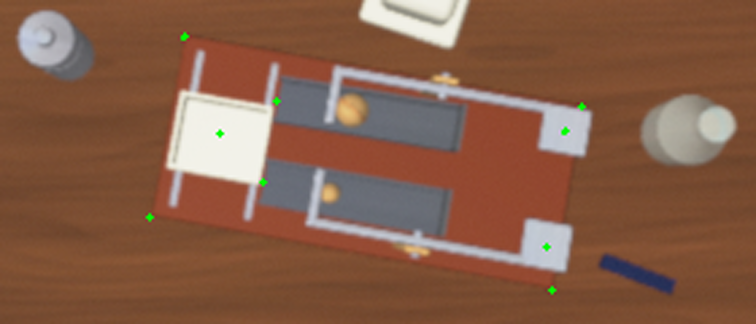

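View pics/sidechk.png

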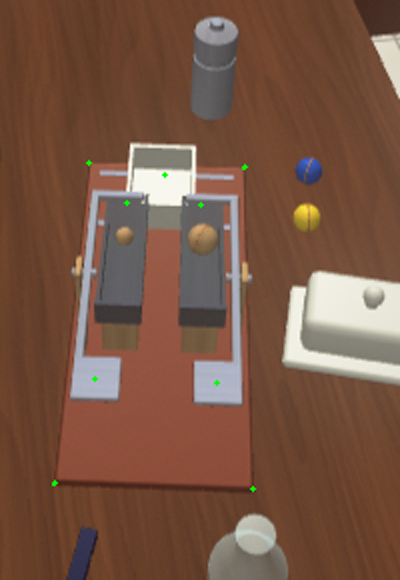

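The frame fits in both views: the green dots land on the board corners, pads, outlets and tray. The walnut reads (74,-37) mm, as it should. Next I'll close the gripper and descend on the tray's near side.

```bash
cat >> h.py <<'E'
Q=[-0.06926268513009314, 0.06926268513009314, 0.7037063879549265, -0.7037063879549265]
def snap(n,f,box=None,k=1):
    p,d=read_camera(n);p=p[...,::-1]
    if box:p=p[box[1]:box[3],box[0]:box[2]]
    cv2.imwrite("pics/"+f,cv2.resize(p,None,fx=k,fy=k,interpolation=2))
def st(): s=read_state();print(round(s['time_s'],2),s['eef_pos'].round(4),inv(s['eef_pos']).round(4),np.round(s['force'],2),round(s['grip_width'],4))
E
python3 - <<'E'
from h import *
move_gripper(0.0);movep(D(.187,.085,.25),Q);st()
movel(D(.187,.085,.11),vel=.2);movel(D(.187,.085,.051),vel=.08,contact_N=5);st()
snap("side","s1.png",(150,100,350,400),2);snap("top","t1.png",(180,150,400,300),3)
E
```

```text
3.26 [0.5494 0.0761 0.25  ] [0.1863 0.0848] [-0.34  0.08  0.78] -0.0001
4.99 [0.5497 0.0769 0.0515] [0.1872 0.0847] [ 0.01 -0.1  -0.63] 0.0002
```

View pics/s1.png

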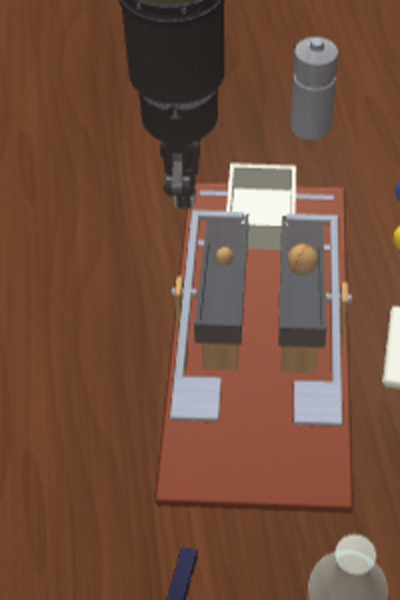

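View pics/t1.png

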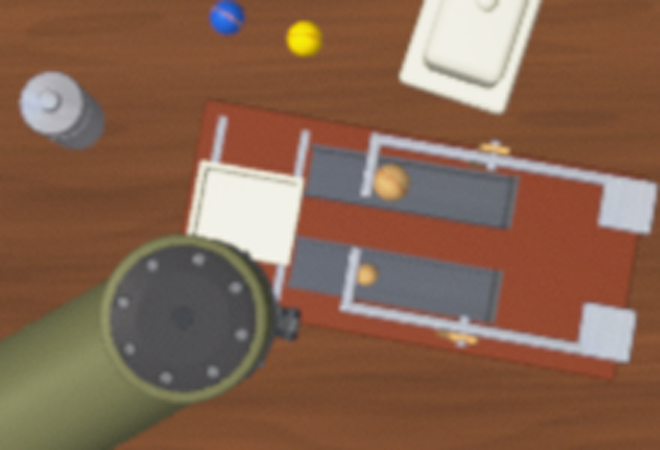

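The side view (crop) shows the shut fingertips at about (183,205), beside the tray's near wall and clear of everything. Next I'll push, with a force guard.

Run:
```python
from h import *
print(proj("side",D(.187,.085,.032)))
c=movel(D(.187,.0,.051),vel=.04,contact_N=6);print(c);st()
snap("side","s2.png",(150,100,350,400),2);snap("top","t2.png",(180,150,400,300),3)
```

```text
[242.94900817 202.15917595]
True
6.87 [0.6265 0.0611 0.0502] [0.1867 0.0062] [-0.15 -0.15  0.79] 0.0001
```

View pics/s2.png

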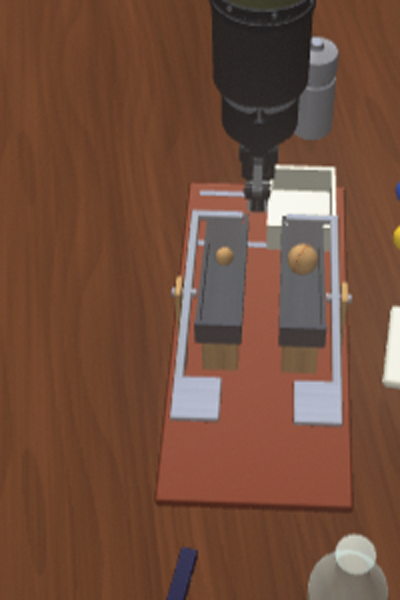

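View pics/t2.png

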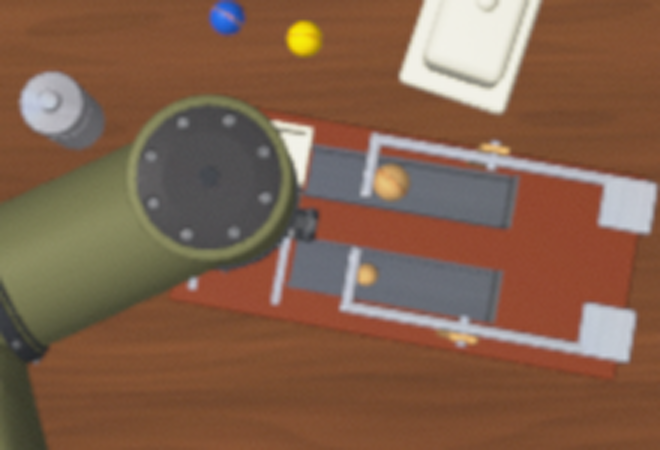

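The tray stands under the far chute (side crop about 303,207), and the push stopped near the expected place. I'll back off, raise the arm and measure the tray.

Run:
```python
from h import *
movel(D(.187,.06,.051),vel=.15);movel(D(.187,.085,.2),vel=.25)
st()
movep(D(-.108,-.05,.22),Q);st()
p,d=read_camera("top");np.savez("top3.npz",p=p,d=d)
cv2.imwrite("pics/t3.png",cv2.resize(p[150:300,180:400],None,fx=3,fy=3,interpolation=2)[...,::-1])
snap("side","s3.png",(200,100,400,400),2)
hsv=cv2.cvtColor(p,cv2.COLOR_RGB2HSV);m=((hsv[...,1]<40)&(hsv[...,2]>190)).astype(np.uint8)
m[:,:232]=0;m[:,300:]=0;m[:170]=0;m[280:]=0
m=cv2.morphologyEx(m,cv2.MORPH_OPEN,np.ones((5,5)));n,l,s,c=cv2.connectedComponentsWithStats(m)
for j in range(1,n):print(s[j],c[j],inv(ray("top",c[j],.05)).round(4))
```

```text
8.23 [0.5494 0.0767 0.1992] [0.187  0.0849] [ 0.08 -0.57 -0.97] -0.0001
9.47 [ 0.6243 -0.2378  0.2197] [-0.1069 -0.0499] [0.04 0.37 0.06] 0.0003
[246 191  21  28 474] [257.48312236 204.83966245] [ 0.2017 -0.0333]
```

View pics/t3.png

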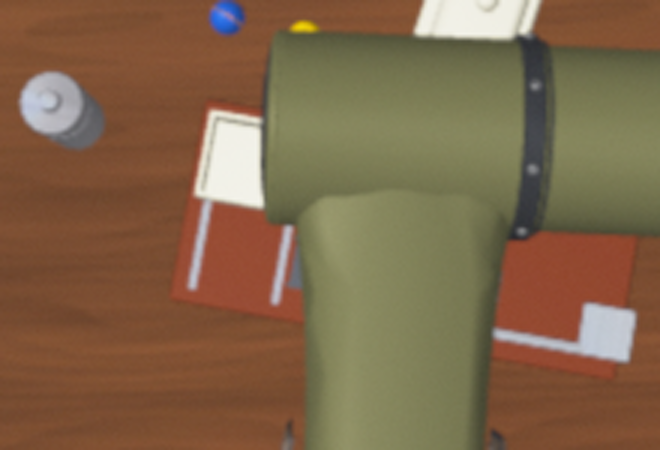

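View pics/s3.png

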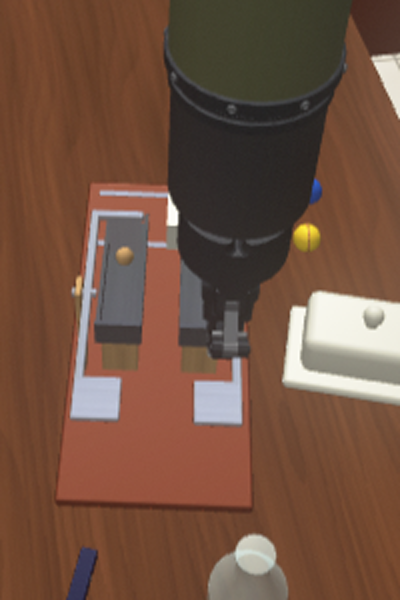

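The tray (crop 211,108 to 195,198) looks fully over. I'll check its rim corners numerically and compare the depth image with how far the stop should be.

Run:
```python
from h import *
for f,x0 in(("top0.npz",243),("top3.npz",243)):
    a=np.load(f)['p'];hsv=cv2.cvtColor(a,cv2.COLOR_RGB2HSV);m=((hsv[...,1]<45)&(hsv[...,2]>175))
    # rim: project along dispenser y at x = .187+-? sample
    for x in(.200,.21,.218):
        ys=np.arange(-.1,.08,.0005);v=[]
        for y in ys:
            u=proj("top",D(x,y,.053));v.append(cv2.remap(hsv,np.float32([[u[0]]]),np.float32([[u[1]]]),1)[0,0,1])
        v=np.array(v);w=ys[v<110];print(f,x,w.min().round(4),w.max().round(4),((w.min()+w.max())/2).round(4))
```

```text
top0.npz 0.2 -0.0345 0.0415 0.0035
top0.npz 0.21 -0.0345 0.0415 0.0035
top0.npz 0.218 -0.0735 0.0745 0.0005
top3.npz 0.2 -0.0775 -0.0005 -0.039
top3.npz 0.21 -0.0775 0.0 -0.0387
top3.npz 0.218 -0.0775 0.0745 -0.0015
```

The tray is at -39 mm, against the stop at -38, and the 6 N push there is well above its friction. Now I'll press the far lever.

Run:
```python
from h import *
movel(D(-.108,-.05,.16),vel=.15);st()
c=movel(D(-.108,-.05,.112),vel=.06,contact_N=9);print(c);st()
sleep(.3);st()
snap("side","s4.png",(200,100,400,400),2)
```

```text
10.12 [ 0.6245 -0.2388  0.1609] [-0.1078 -0.0502] [0.37 0.97 0.74] 0.0001
False
11.07 [ 0.6239 -0.2392  0.1124] [-0.1083 -0.0498] [-2.31  0.37  2.96] -0.0003
11.37 [ 0.624  -0.2391  0.1121] [-0.1082 -0.0498] [-2.3  -0.76  3.68] -0.0002
```

View pics/s4.png

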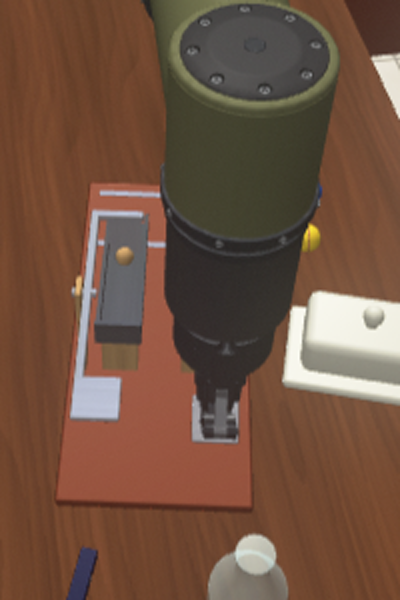

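The lever is down with about 3.7 N on it, close to its stop. The arm hides the nut, so I'll hold, check the top view, then release.

Run:
```python
from h import *
sleep(1.2);snap("top","t5.png",(180,150,400,300),3)
movel(D(-.108,-.05,.16),vel=.08);movel(D(-.108,-.05,.24),vel=.2)
movep(D(-.15,.22,.27),Q);st()
snap("top","t6.png",(180,150,400,300),3);snap("side","s6.png",(200,100,400,400),2)
```

```text
15.03 [ 0.3517 -0.2274  0.2695] [-0.1499  0.2195] [ 0.08 -0.25  0.41] 0.0003
```

View pics/t6.png

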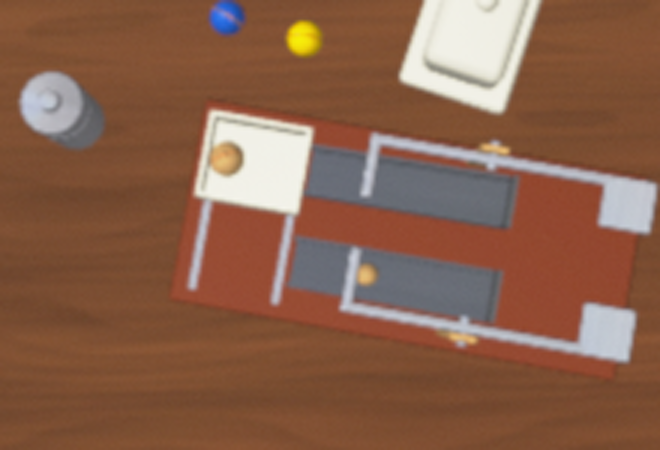

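View pics/s6.png

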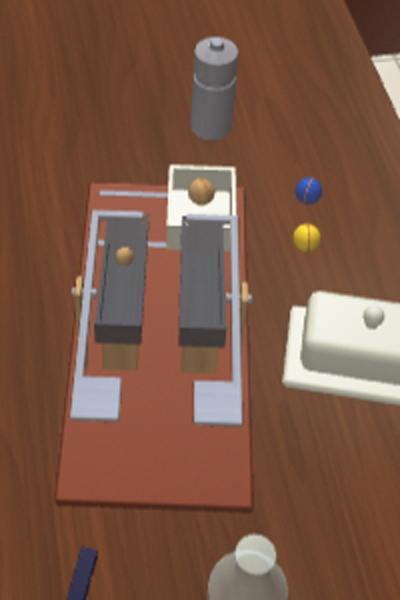

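The walnut is in the tray (top crop 226,158), the far gate is shut with its lever level, and the hazelnut is still behind its gate (366,275). I'll measure the tray once more with a clear view before handing in.

Run:
```python
from h import *
p,_=read_camera("top");hsv=cv2.cvtColor(p,cv2.COLOR_RGB2HSV)
for x in(.165,.175,.19,.2):
    ys=np.arange(-.1,.08,.0005);v=np.array([cv2.remap(hsv,np.float32([[u[0]]]),np.float32([[u[1]]]),1)[0,0,1] for u in (proj("top",D(x,y,.053)) for y in ys)])
    w=ys[v<110];print(x,w.min().round(4),w.max().round(4),((w.min()+w.max())/2).round(4))
finish_job();st()
```

```text
0.165 -0.077 -0.0005 -0.0387
0.175 -0.077 -0.0005 -0.0387
0.19 -0.077 -0.0005 -0.0387
0.2 -0.0775 -0.0005 -0.039
the job is handed in; nothing more can be done
the job is handed in; nothing more can be done
```

The walnut is in the catch tray and the job is handed in, at about 15 s of the 43 s allowed.

- **Tray:** The walnut was in the far chute, so I pushed the tray to the far stop with the shut fingers. The push ended on a 6 N contact. A last measurement put the tray at −38.7 mm, against a stop at −38 mm.
- **Lever:** I pressed only the far lever, to near its stop with about 3.7 N on the tool. I held it for about 1.5 s, then let it rise and moved the arm clear.
- **Last pictures:** The walnut lies in the tray, the far gate is shut and both levers are level. The hazelnut is still behind its gate. The grinder, cruet, clip, butter dish and coloured balls look unmoved.

No check failed or disagreed. The arm hid the far chute during the press, so I did not see the walnut roll; I only saw it in the tray afterwards.

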